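# Unhook the sanding paddle and stand it in its block

## Robot

A 6-joint arm with a two-finger parallel gripper is mounted at the origin on the work surface. World frame = base frame: x ahead of the robot, y to its left, z up, the work surface at z = 0. Lengths are in m, angles in rad, forces in N, time in s.
With the tool pointing down it reaches from about 0.35 to 0.975 m from the base axis. Payload 4.9 kg.
Tool frame: the origin (TCP) lies at the very end of the fingers, on their centre line; the grasp point (between the pads) lies 19 mm behind it; z points along the fingers, y is the line along which they close (so a half turn about z gives the same grasp; the last joint's range is limited). The gripper opens to 85 mm and grips with 20 to 120 N. Pads are 22 mm wide; open, the fingers measure 114 mm over their backs; the gripper's body (76 mm by 85 mm) begins 54 mm behind the grasp point. The pads swing forward as they close: fully open they stand 13 mm farther back than shut.
Start: joints at [-1.231, 0.053, 1.613, -0, 1.476, -0.119], TCP at [0.277, -0.56, 0.231] pointing down, gripper open.
Joint ranges: [-3.01, 3.01], [-1.01, 2.22], [0.06, 2.58], [-1.02, 4.17], [0.09, 2.62], [-3.14, 3.14]. Speed limits (rad/s): [2.57, 2.57, 3.14, 3.14, 3.14, 3.14].

## Interface

Orientations are given as a rotation vector (axis times angle).
In Python, from station import ctrl, imaging gives the robot as it stands.
- The arm moves only by the tool play_rows, never from a script. Its argument "series" is a list of rows, each a list of 3 entries, a list of its own where there are three numbers: the opening, from 0 (shut) to 1 (fully open), then the shift along the tool's x, y, z each as a share of 0.05 m, from -1 to 1, then the turn, a rotation vector about the tool's x, y, z each as a share of 8 degrees, from -1 to 1. In form: [[grip, [dx, dy, dz], [ax, ay, az]], ...]. A call has 1 to 8 rows; each row shifts and turns the commanded pose from where the row before left it, along the tool's axes as they then stand; what a row does not reach is not made up. A row lasts 1/8 s, in which the tool goes at most 62.5 mm and 10.7 degrees, less where a joint would pass 70% of its speed; a pose out of reach is approached as far as the arm can. A call with a number of a shift or a turn outside -1 to 1 is refused whole. A call with a gripper value outside its range is refused whole. The fingers move at their own pace and stop on an object; "force" is the grip in N (left out, the last holds). Time passes only in rows, so rows that do not move let the fingers close. It gives the time, the measured TCP pose, the force, the opening and the grip force at its end, in the units of the state.
- ctrl.get_obs(): the state, without advancing time (a new reading comes with each control period).
- imaging.get_image(name): name is "scene" or "top" or "wrist"; returns a dict with "color" (384x512x3 uint8, blue, green, red), "fx", "fy", "cx", "cy" (pixels), "extrinsics" (4x4, takes a point from world to camera coordinates); the wrist camera has in their place "hand_eye" (4x4, takes a point from camera to tool coordinates, whose origin is the TCP and whose axes are the flange's). Camera axes: x right, y down, z forward; pixel columns grow to the right and rows downward; lengths in m; the calibration is good to about 2 mm. The wrist camera is an equidistant fisheye: a pixel r from the principal point sees the ray r / f radians off the axis. A picture is of the moment at which its call begins: read the wrist's pose just before it. There is no depth.
- ctrl.finish_job(): hands the job in; it is judged then, once.
The state is a dict: "t": time; "q": joint angles; "dq": joint speeds; "effort": joint torques, N m; "tool_pos": TCP position; "tool_rot": TCP orientation; "contact_force": force on the tool from outside, world axes, zero at the start; "wrist_torque": the same for the moment, N m; "opening": finger opening in m; "grip_force": force on a finger pad.
Only numpy, scipy, OpenCV 4.12 (cv2) and the standard library are available. Lean on these libraries where they do the work, as an engineer would, in place of code of your own. Each camera call takes 0.05 s, during which the arm holds its last target. There are 200 camera calls.

## Task

Take the wooden sanding paddle off the barbed hook it hangs on, without forcing the hook: raise it, tilt it and back it out over the barb. Then stand it gently, pad down and upright, all the way down in the slot of the wooden block and let go. Keep it off the table and leave the other things where they are.

Things in the scene. Friction and masses are not known exactly. Their poses are not given: they have to be found in the camera images.
- stand: Steel stand with a barbed hook, fixed to the table: base 100 x 110 x 12 mm, 18 mm post up to 172 mm. Origin: centre of the base's underside; z up. The hook points along its +y, straight over its y axis, and is clamped in the post so that it sticks out more or less each time: its knee lies 65 to 115 mm out, unmeasured. Look, or slide the paddle outward until it touches the rising tip. Push with less than 20 N.
- hook_root (a point): Point on the hook's axis inside the post, 160 mm above the stand's origin; axes as the stand's. The hook is round bar: level part 7 mm thick along +y to the knee; then a 6 mm thick tip rising outward at 40 degrees for 30 mm (its end 23 mm beyond the knee, 19 mm up); from there a 4 mm thick barb back towards the post, ending 12 mm further in and 2 mm further up. Rigid.
- paddle: Loose wooden sanding paddle, 190 mm tall, 0.17 to 0.33 kg, hanging upright on the hook's level part, 34 to 46 mm out from the stand's origin. Origin: centre of its lower edge; z up, x along its width, y (thickness) along the hook, outward. Grit-faced pad 64 wide, 14 thick, z 0 to 76; neck 42 wide, 8 thick, z 76 to 130; grip 34 wide, 16 thick, z 130 to 190.
- paddle_slot (a point): Centre of the hanging slot through the neck, 100 mm above the paddle's origin: 26 mm wide, 20 mm high (z 90 to 110). It passes the barb only if the paddle's top leans back towards the post by 20 to 40 degrees: at 35 there are about 2 mm to spare above and below if the slot's centre climbs along the rising tip until the slot's top edge is over the barb, then goes out. Untilted it jams.
- paddle_grip (a point): Where to take the paddle: on the grip's centre line, 165 mm above the paddle's origin; 16 mm thick along y. Lower down the fingers come close to the barb.
- block: Fixed wooden block 120 (x) x 64 (y) x 62 (z) mm with one upright slot in its middle, 74 mm long along x, 22 mm wide along y, 44 mm deep. Origin: centre of its underside.
- block_floor (a point): Centre of the slot's floor, 18 mm above the table; axes as the block's. The paddle's origin comes to rest near it; the paddle may face either way.
- glass_cup: Bystander: cut-off green bottle used as a cup, 72 mm wide, 100 mm tall, upright. Origin: centre of its underside.
- tape_roll: Bystander: roll of tape lying flat, 90 mm wide, 48 mm tall. Origin: centre of its underside.
- jar: Bystander: glass jar with a white cap, 64 mm wide, 90 mm tall. Origin: centre of its underside.
Things that resemble listed ones, but are neither listed nor needed, are in the scene too. What is meant by the paddle is not red, and is the larger of those in its own colour.

How it is judged:
By the outcome, as a careful person would: the job done as asked, in the order asked, and still so for the second after the job is handed in, with the robot touching nothing.
It also fails if it takes over 72 s, if anything falls off the work surface, if the arm or the gripper's body presses on something with over 40 N, if the wrist force passes 120 N, or if a joint passes its speed limit or range.

## Working session

There is one attempt and no reset: what is moved stays moved. The work goes in short steps, Python scripts to look and compute and a tool call to move; the robot and the scene stay as the last step left them, time stands still between calls to the robot, and variables do not carry over. Pictures are saved under pics/ and viewed, at most 10 in all, crops included, and the job is handed in when it is done.

Besides the shell and the picture viewer there is one more tool, called after "Emit:" as a command line: name --argument value ..., lists and objects as JSON in quotes. play_rows: Moves the arm, as the interface text tells. Shift numbers are shares of 0.05 m and turn numbers shares of 8 degrees, none past 1 either way. Its arguments: {"type":"object","properties":{"series":{"type":"array"},"force":{"type":"number"}},"required":["series"]}

```bash
ls; mkdir -p pics; python3 - <<'E'
from station import ctrl, imaging
import cv2,numpy as np
o=ctrl.get_obs();print(o)
for n in("scene","top","wrist"):
    d=imaging.get_image(n);cv2.imwrite(f"pics/{n}0.png",d["color"])
    print(n,{k:np.round(v,4).tolist() for k,v in d.items() if k!="color"})
a=cv2.imread("pics/scene0.png");cv2.imwrite("pics/s0.png",cv2.resize(a,(800,600),interpolation=cv2.INTER_CUBIC))
a=cv2.imread("pics/top0.png");cv2.imwrite("pics/t0.png",cv2.resize(a,(800,600),interpolation=cv2.INTER_CUBIC))
E
```

```text
pics
{'t': 0.0, 'q': array([-1.23098840e+00,  5.33176672e-02,  1.61427385e+00,  5.21186909e-06,
        1.47599260e+00, -1.19023342e-01]), 'dq': array([ 0.00058974,  0.00071265, -0.00066123,  0.00092625,  0.00019105,
        0.0005561 ]), 'effort': array([-6.62295806e-04, -3.93677294e+01, -3.70177567e+01, -1.57282907e-04,
        7.17664356e-03,  7.53008749e-06]), 'tool_pos': array([ 0.27659607, -0.55978138,  0.23009935]), 'tool_rot': array([-3.05735332e+00, -7.13973889e-01,  3.36314780e-04]), 'contact_force': array([0.70113786, 0.18481511, 0.3979495 ]), 'wrist_torque': array([ 0.00452263, -0.01265238,  0.00043694]), 'grip_force': 0.0, 'opening': 0.08538974025498809}
scene {'fx': 367.8531, 'fy': 367.8531, 'cx': 257.8454, 'cy': 188.1527, 'extrinsics': [[-0.8257, 0.564, 0.0076, 0.4705], [0.3199, 0.4794, -0.8172, -0.0389], [-0.4646, -0.6724, -0.5763, 1.0964], [0.0, 0.0, 0.0, 1.0]]}
top {'fx': 417.62, 'fy': 417.62, 'cx': 247.4468, 'cy': 186.393, 'extrinsics': [[-0.0276, -0.9996, -0.0016, -0.0618], [-0.9958, 0.0276, -0.0874, 0.5576], [0.0874, -0.0008, -0.9962, 1.1864], [0.0, 0.0, 0.0, 1.0]]}
wrist {'fx': 297.3186, 'fy': 297.3186, 'cx': 258.2671, 'cy': 191.5833, 'hand_eye': [[0.0001, -0.9482, -0.3177, 0.0813], [1.0, 0.0004, -0.0011, 0.0002], [0.0012, -0.3177, 0.9482, -0.1434], [0.0, 0.0, 0.0, 1.0]]}
```

View pics/s0.png

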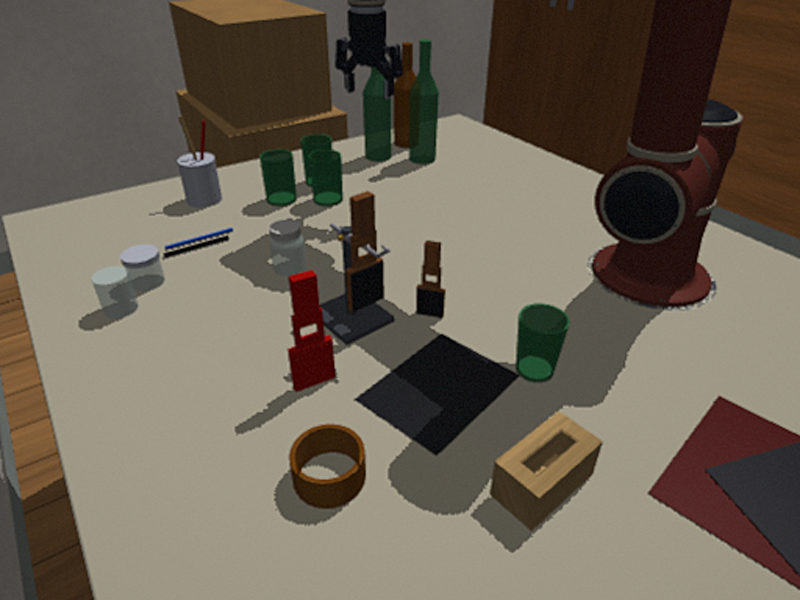

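View pics/t0.png

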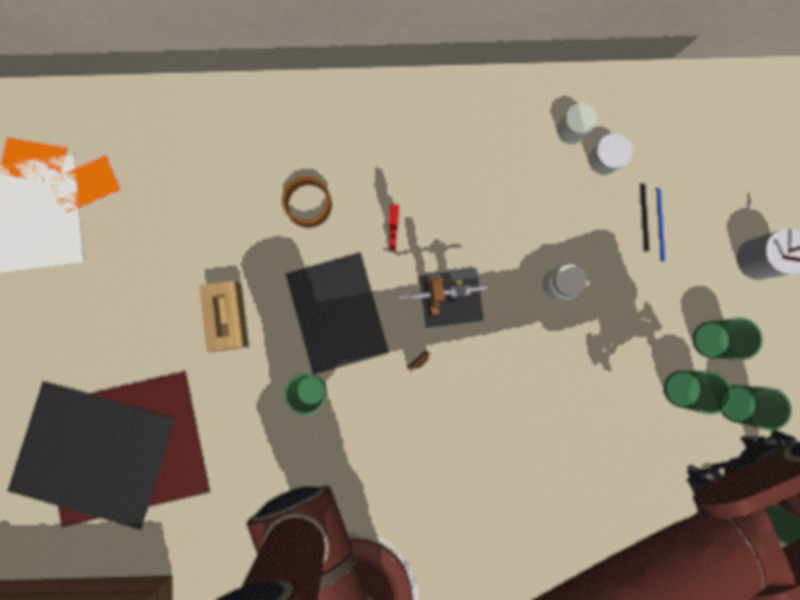

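The scene view (800 px) shows the brown paddle on the hook at (363,250), with the red and small brown lookalikes to either side and the block at (547,470). In the top view, the paddle is at (437,293), the post at (460,290), the hook tip at about (402,297) and the block at (223,315).

```bash
python3 - <<'E'
import cv2,numpy as np
t=cv2.imread("pics/top0.png");s=cv2.imread("pics/scene0.png")
def c(a,x,y,w,h):
    r=cv2.resize(a[y:y+h,x:x+w],(400,300),interpolation=cv2.INTER_CUBIC)
    return cv2.convertScaleAbs(r,alpha=1.5,beta=10)
im=np.vstack([np.hstack([c(t,240,155,80,60),c(t,115,170,80,60)]),np.hstack([c(s,190,120,80,60),c(s,190,165,80,60)])])
cv2.imwrite("pics/c1.png",im)
E
```

```text
(no output)
```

View pics/c1.png

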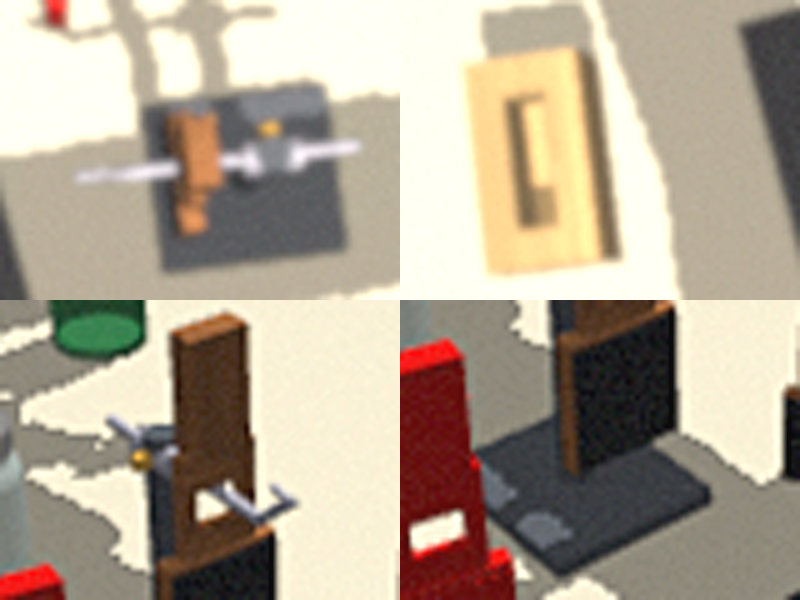

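```bash
cat > h.py <<'E'
import numpy as np
from scipy.spatial.transform import Rotation as R
K={'scene':(367.8531,257.8454,188.1527,[[-0.8257,0.564,0.0076,0.4705],[0.3199,0.4794,-0.8172,-0.0389],[-0.4646,-0.6724,-0.5763,1.0964]]),
'top':(417.62,247.4468,186.393,[[-0.0276,-0.9996,-0.0016,-0.0618],[-0.9958,0.0276,-0.0874,0.5576],[0.0874,-0.0008,-0.9962,1.1864]])}
def proj(c,p):
    f,cx,cy,E=K[c];E=np.array(E);q=E[:,:3]@np.asarray(p)+E[:,3]
    return np.array([f*q[0]/q[2]+cx,f*q[1]/q[2]+cy])
def T(x,y,a,p,z=0):
    c,s=np.cos(a),np.sin(a);return np.array([x+c*p[0]-s*p[1],y+s*p[0]+c*p[1],z+p[2]])
def ray(c,uv,z):
    f,cx,cy,E=K[c];E=np.array(E);d=E[:,:3].T@np.array([(uv[0]-cx)/f,(uv[1]-cy)/f,1]);o=-E[:,:3].T@E[:,3]
    return o+d*(z-o[2])/d[2]
E
python3 - <<'E'
from h import *
from scipy.optimize import least_squares
px=lambda o,u,v:np.array([o[0]+(u+.5)/5-.5,o[1]+(v+.5)/5-.5])
A=(240,155);B=(115,170);C=(190,120);D=(190,165)
for u in[(143,105),(325,82),(347,247),(162,272)]:print('base',ray('top',px(A,*u),.012).round(4))
for u in[(66,62),(180,47),(204,260),(90,272)]:print('blk',ray('top',px(B,*u),.062).round(4))
# stand: +y points to world +y-ish (left in top)
h=[(.05,.055),(.05,-.055),(-.05,-.055),(-.05,.055)]
def fs(p):
    r=[]
    for u,c in zip([(143,105),(325,82),(347,247),(162,272)],h):r+=list(proj('top',T(*p,(*c,.012)))-px(A,*u))
    for u,c in zip([(312,188),(165,262)],[(-.05,.055),(.05,.055)]):r+=list(proj('scene',T(*p,(*c,.012)))-px(D,*u))
    return r
s=least_squares(fs,[.5,-.1,0]);print('stand',s.x.round(4),np.round(s.fun,2))
hb=[(.06,.032),(.06,-.032),(-.06,-.032),(-.06,.032)]
def fb(p):
    r=[]
    for u,c in zip([(66,62),(180,47),(204,260),(90,272)],hb):r+=list(proj('top',T(*p,(*c,.062)))-px(B,*u))
    return r
b=least_squares(fb,[.5,.2,0]);print('block',b.x.round(4),np.round(b.fun,2))
# hook knee / tip: fit L with scene & top
def fh(p):
    L=p[0];r=[]
    r+=list(proj('scene',T(*s.x,(0,L,.16)))-px(C,262,218))
    r+=list(proj('scene',T(*s.x,(0,L+.023,.179)))-px(C,295,200))
    r+=list(proj('top',T(*s.x,(0,L+.023,.179)))-px(A,78,177))
    return r
l=least_squares(fh,[.09]);print('knee',l.x,np.round(l.fun,2))
zo=.0535
def fp(p):
    r=[]
    for u,c in zip([(175,46),(247,27),(241,13)],[(.017,.008,.19),(-.017,.008,.19),(-.017,-.008,.19)]):r+=list(proj('scene',T(*p,c,zo))-px(C,*u))
    for u,c in zip([(175,175),(276,137)],[(.032,.007,0),(-.032,.007,0)]):r+=list(proj('scene',T(*p,c,zo))-px(D,*u))
    return r
q=least_squares(fp,[*T(*s.x,(0,.04,0))[:2],s.x[2]]);print('paddle',q.x.round(4),np.round(q.fun,2))
a=s.x[2];d=q.x[:2]-s.x[:2];print('in stand',np.array([[np.cos(a),np.sin(a)],[-np.sin(a),np.cos(a)]])@d)
E
```

```text
base [ 0.5869 -0.139   0.012 ]
base [ 0.5975 -0.2463  0.012 ]
base [ 0.5002 -0.2553  0.012 ]
base [ 0.4887 -0.1469  0.012 ]
blk [0.5741 0.2589 0.062 ]
blk [0.5808 0.1947 0.062 ]
blk [0.461  0.1822 0.062 ]
blk [0.4561 0.2458 0.062 ]
stand [ 0.5423 -0.1967  0.109 ] [-0.8   0.29 -0.12 -0.18  0.55  0.54  0.22  0.68  0.33 -0.19 -1.33  0.8 ]
block [0.518  0.2204 0.1036] [ 0.17 -0.09 -0.02 -0.06 -0.06 -0.23 -0.07  0.38]
knee [0.07782319] [-0.18  0.28 -0.43  0.68  0.06  0.41]
paddle [ 0.539  -0.153  -0.0733] [ 1.02 -0.72  0.54 -0.26 -1.61 -0.19 -1.35  0.43  1.41  0.47]
in stand [0.00146355 0.04381892]
```

The composite (5x) shows base corners at (143,105), (325,82), (347,247), (162,272) and block top corners at (466,62), (580,47), (604,260), (490,272). The hook knee is at (262,518) and its tip at (295,500). Fits agree with the given sizes: knee about 78 mm out, paddle about 44 mm out.

```bash
cat >> h.py <<'E'
import json
def down(yaw,tilt=0.):
    """tool down, tool x at world yaw; tilt deg = top leaning to stand -y (about stand +x, tool top goes to -y)"""
    X=np.array([np.cos(yaw),np.sin(yaw),0]);Z=np.array([0,0,-1.]);Y=np.cross(Z,X)
    return R.from_rotvec(X*np.radians(tilt))*R.from_matrix(np.c_[X,Y,Z])
def plan(p0,r0,p1,r1,g,step=.04,ang=6.,n=None):
    p0=np.array(p0);p1=np.array(p1);rv=(r0.inv()*r1).as_rotvec();m=np.degrees(np.linalg.norm(rv))
    n=n or max(1,int(np.ceil(max(np.linalg.norm(p1-p0)/step,m/ang))))
    rows=[];p=p0;r=r0
    for i in range(1,n+1):
        pt=p0+(p1-p0)*i/n;rt=r0*R.from_rotvec(rv*i/n)
        d=np.round(r.inv().apply(pt-p)/.05,2);a=np.round(np.degrees((r.inv()*rt).as_rotvec())/8,2)
        rows.append([g,d.tolist(),a.tolist()]);p=p+r.apply(d*.05);r=r*R.from_rotvec(np.radians(a*8))
    return rows,p,r
def show(rows):
    for i in range(0,len(rows),8):print(json.dumps(rows[i:i+8]).replace(' ',''))
def cur():
    from station import ctrl
    o=ctrl.get_obs();return o['tool_pos'],R.from_rotvec(o['tool_rot']),o
E
python3 - <<'E'
from h import *
p,r,o=cur()
a,p,r=plan(p,r,[.30,-.50,.33],r,1)
b,p,r=plan(p,r,[.535,-.16,.35],down(.06),1,.045)
show(a+b)
E
```

```text
[[1,[0.32,-0.29,-0.66],[0.0,0.0,0.0]],[1,[0.31,-0.29,-0.67],[0.0,0.0,0.0]],[1,[0.32,-0.29,-0.66],[0.0,0.0,0.0]],[1,[0.72,-0.4,-0.04],[-0.0,0.0,0.29]],[1,[0.71,-0.43,-0.04],[-0.0,0.0,0.28]],[1,[0.69,-0.46,-0.04],[-0.0,0.0,0.29]],[1,[0.67,-0.49,-0.04],[-0.0,0.0,0.28]],[1,[0.65,-0.51,-0.04],[-0.01,0.0,0.29]]]
[[1,[0.62,-0.53,-0.04],[0.0,0.0,0.28]],[1,[0.61,-0.56,-0.04],[0.0,0.0,0.29]],[1,[0.59,-0.59,-0.04],[0.0,0.0,0.29]],[1,[0.55,-0.61,-0.04],[-0.0,0.0,0.28]],[1,[0.54,-0.63,-0.04],[-0.0,0.0,0.29]]]
```

Emit:
play_rows --series '[[1, [0.32, -0.29, -0.66], [0, 0, 0]], [1, [0.31, -0.29, -0.67], [0, 0, 0]], [1, [0.32, -0.29, -0.66], [0, 0, 0]], [1, [0.72, -0.4, -0.04], [0, 0, 0.29]], [1, [0.71, -0.43, -0.04], [0, 0, 0.28]], [1, [0.69, -0.46, -0.04], [0, 0, 0.29]], [1, [0.67, -0.49, -0.04], [0, 0, 0.28]], [1, [0.65, -0.51, -0.04], [-0.01, 0, 0.29]]]'

```text
t: 1.15
tool_pos: [0.4183, -0.3287, 0.3405]
tool_rot: [3.115, 0.404, -0.0]
contact_force: [-0.4, 0.3, -0.2]
opening: 0.0852
grip_force: 0.0
```

Emit:
play_rows --series '[[1, [0.62, -0.53, -0.04], [0, 0, 0.28]], [1, [0.61, -0.56, -0.04], [0, 0, 0.29]], [1, [0.59, -0.59, -0.04], [0, 0, 0.29]], [1, [0.55, -0.61, -0.04], [0, 0, 0.28]], [1, [0.54, -0.63, -0.04], [0, 0, 0.29]], [1, [0, 0, 0], [0, 0, 0]], [1, [0, 0, 0], [0, 0, 0]]]'

```text
t: 2.02
tool_pos: [0.5348, -0.1604, 0.3502]
tool_rot: [3.139, 0.094, -0.001]
contact_force: [-0.0, 0.3, 0.4]
opening: 0.0855
grip_force: 0.0
```

```bash
python3 - <<'E'
from h import *
import cv2
from station import imaging
p,r,o=cur();d=imaging.get_image('wrist');cv2.imwrite('pics/w1.png',cv2.convertScaleAbs(cv2.resize(d['color'],(800,600),interpolation=cv2.INTER_CUBIC),alpha=1.4))
np.savez('w1.npz',p=p,r=r.as_matrix())
print(p,r.as_matrix().round(3),o['q'].round(3),o['t'])
E
```

```text
[ 0.53475947 -0.16038665  0.35021374] [[ 0.998  0.06  -0.001]
 [ 0.06  -0.998 -0.001]
 [-0.001  0.001 -1.   ]] [-0.424 -0.149  1.613 -0.002  1.678  1.087] 2.025
```

View pics/w1.png

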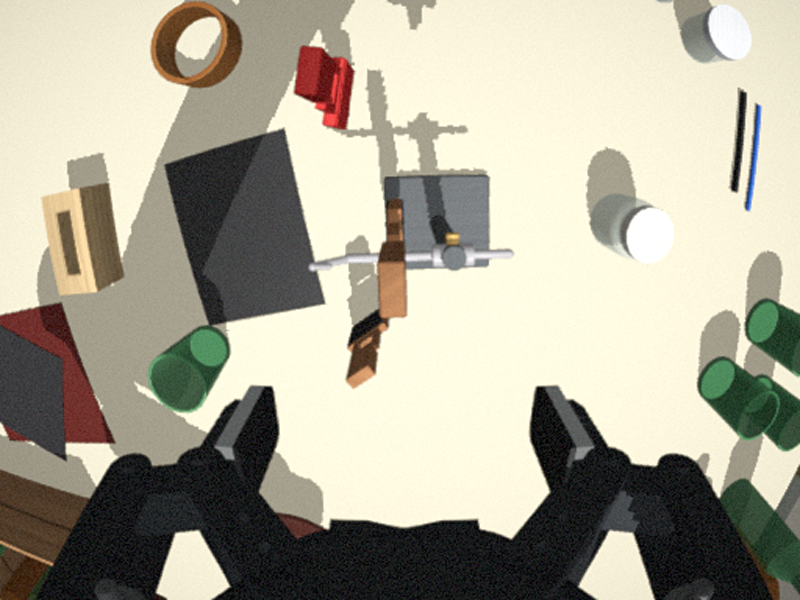

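The wrist view (800 px) shows the grip's top face at about (380,265)-(406,317). The post top is at (454,257), the hook's tip end at (312,267) and its tail at (512,254).

```bash
cat >> h.py <<'E'
HE=np.array([[0.0001,-0.9482,-0.3177,0.0813],[1.0,0.0004,-0.0011,0.0002],[0.0012,-0.3177,0.9482,-0.1434],[0,0,0,1]])
def wray(p,Rm,uv,z):
    u=(np.array(uv)+.5)*.64-.5;d=u-np.array([258.2671,191.5833]);rr=np.linalg.norm(d);th=rr/297.3186
    v=np.array([*(np.sin(th)*d/rr),np.cos(th)]);v=Rm@HE[:3,:3]@v;o=p+Rm@HE[:3,3]
    return o+v*(z-o[2])/v[2]
E
python3 - <<'E'
from h import *
w=np.load('w1.npz');f=lambda uv,z:print(uv,wray(w['p'],w['r'],uv,z).round(4))
for u in[(380,265),(406,264),(406,317),(380,316)]:f(u,.2435)
print('post');f((454,257),.172);print('tail');f((512,254),.16);print('tip');f((311,267),.179)
print('base');
for u in[(386,177),(489,176),(489,266)]:f(u,.012)
print('block')
for u in[(43,197),(79,188),(97,289),(60,295)]:f(u,.062)
E
```

```text
(380, 265) [ 0.5517 -0.1462  0.2435]
(406, 264) [ 0.5531 -0.1606  0.2435]
(406, 317) [ 0.5218 -0.1625  0.2435]
(380, 316) [ 0.5215 -0.1475  0.2435]
post
(454, 257) [ 0.5424 -0.1959  0.172 ]
tail
(512, 254) [ 0.545 -0.241  0.16 ]
tip
(311, 267) [ 0.531  -0.0948  0.179 ]
base
(386, 177) [ 0.5861 -0.1391  0.012 ]
(489, 176) [ 0.5949 -0.2454  0.012 ]
(489, 266) [ 0.4984 -0.255   0.012 ]
block
(43, 197) [0.5715 0.2599 0.062 ]
(79, 188) [0.5792 0.1998 0.062 ]
(97, 289) [0.4632 0.1863 0.062 ]
(60, 295) [0.4525 0.2493 0.062 ]
```

```bash
python3 - <<'E'
from h import *
p,r,o=cur()
a,p,r=plan(p,r,[.537,-.1545,.23],down(.055),1,n=4)
b,p,r=plan(p,r,[.537,-.1545,.1995],down(.055),1,n=2)
show(a+b)
E
```

```text
[[1,[0.01,-0.03,0.6],[0.0,0.0,0.01]],[1,[0.02,-0.03,0.6],[0.01,0.0,0.0]],[1,[0.01,-0.03,0.6],[-0.0,0.0,0.01]],[1,[0.02,-0.03,0.61],[0.0,0.0,0.01]],[1,[-0.0,-0.0,0.3],[0.0,0.0,-0.0]],[1,[-0.0,-0.0,0.31],[0.0,0.0,-0.0]]]
```

Emit:
play_rows --series '[[1, [0.01, -0.03, 0.6], [0, 0, 0.01]], [1, [0.02, -0.03, 0.6], [0, 0, 0]], [1, [0.01, -0.03, 0.6], [0, 0, 0.01]], [1, [0.02, -0.03, 0.6], [0, 0, 0.01]], [1, [0, 0, 0.31], [0, 0, 0]], [1, [0, 0, 0.31], [0, 0, 0]], [1, [0, 0, 0], [0, 0, 0]]]'

```text
t: 2.95
tool_pos: [0.5372, -0.1543, 0.1987]
tool_rot: [3.14, 0.086, -0.002]
contact_force: [0.0, 0.1, 0.2]
opening: 0.0854
grip_force: 0.0
```

Emit:
play_rows --series '[[0.6, [0, 0, 0], [0, 0, 0]], [0.4, [0, 0, 0], [0, 0, 0]], [0.3, [0, 0, 0], [0, 0, 0]], [0.2, [0, 0, 0], [0, 0, 0]], [0, [0, 0, 0], [0, 0, 0]], [0, [0, 0, 0], [0, 0, 0]], [0, [0, 0, 0], [0, 0, 0]]]' --force 45

```text
t: 3.82
tool_pos: [0.538, -0.1542, 0.2]
tool_rot: [3.139, 0.087, 0.002]
contact_force: [-0.0, 0.1, 2.3]
opening: 0.0154
grip_force: 45.8
```

```bash
cat > clr.py <<'E'
import numpy as np,heapq
L=0.  # s measured from knee, z from hook axis, mm
def seg(a,b,r,n=60):
    t=np.linspace(0,1,n)[:,None];return np.hstack([np.array(a)*(1-t)+np.array(b)*t,np.full((n,1),r)])
E=(23,19.3);H=np.vstack([seg((-68,0),(0,0),3.5),seg((0,0),E,3),seg(E,(11,21.3),2)])
P=np.vstack([seg((-77.5,z),(-77.5,z),9,1) for z in range(-20,5,4)])
H=np.vstack([H,P])
# rects (n0,n1,u0,u1) about slot centre
B=[(-4,4,10,30),(-8,8,30,90),(-4,4,-24,-10),(-7,7,-100,-24),(-25,25,46,130)]
def clear(s,z,tl):
    c,w=np.cos(np.radians(tl)),np.sin(np.radians(tl));d=H[:,:2]-[s,z];n=d[:,0]*c+d[:,1]*w;u=-d[:,0]*w+d[:,1]*c
    m=1e9
    for a,b,e,f in B:
        dx=np.maximum(np.maximum(a-n,n-b),0);dz=np.maximum(np.maximum(e-u,u-f),0)
        q=np.hypot(dx,dz);ins=np.minimum(np.minimum(n-a,b-n),np.minimum(u-e,f-u))
        q=np.where(ins>0,-ins,q);m=min(m,(q-H[:,2]).min())
    return m
def path(tl,S=np.arange(-12,62,.5),Z=np.arange(-6,62,.5)):
    C=np.array([[clear(s,z,tl) for z in Z] for s in S]);i0=(np.abs(S+10).argmin(),np.abs(Z).argmin())
    D=np.full(C.shape,1e9);D[i0]=0;pr={};q=[(0,i0)]
    while q:
        d,i=heapq.heappop(q)
        if d>D[i]:continue
        if S[i[0]]>=60:break
        for a in(-1,0,1):
            for b in(-1,0,1):
                j=(i[0]+a,i[1]+b)
                if not(0<=j[0]<len(S) and 0<=j[1]<len(Z)) or C[j]<=.2:continue
                e=d+np.hypot(a,b)*(1+30*np.exp(-C[j]*1.6))
                if e<D[j]:D[j]=e;pr[j]=i;heapq.heappush(q,(e,j))
    else:return None
    o=[i]
    while o[-1]!=i0:o.append(pr[o[-1]])
    o=o[::-1];return [(S[k[0]],Z[k[1]],round(C[k],2)) for k in o]
E
python3 - <<'E'
from clr import *
for t in(25,28,30,33,35,38):
    p=path(t);print(t,p and min(x[2] for x in p))
    if t in(30,35):print([tuple(map(float,x)) for x in p[::5]])
print([round(clear(-10,0,t),2) for t in range(0,41,5)])
E
```

```text
25 1.36
28 1.59
30 1.82
[(-10.0, 0.0, 3.16), (-7.5, 0.0, 3.16), (-5.0, 0.5, 3.57), (-2.5, 1.0, 4.18), (0.0, 2.0, 4.77), (2.5, 4.5, 3.86), (5.0, 7.0, 3.99), (7.0, 9.5, 3.38), (8.5, 12.0, 2.26), (11.0, 14.5, 2.11), (13.5, 16.0, 2.16), (16.0, 18.0, 2.64), (18.5, 19.5, 2.95), (21.0, 20.5, 3.95), (23.5, 20.5, 4.44), (26.0, 20.5, 4.86), (28.5, 20.5, 5.27), (31.0, 20.5, 4.87), (33.5, 20.5, 5.12), (36.0, 20.5, 6.08), (38.5, 20.5, 7.55), (41.0, 20.5, 9.36), (43.5, 20.5, 11.38), (46.0, 20.5, 13.52), (48.5, 20.5, 15.68), (51.0, 20.5, 17.85), (53.5, 20.5, 20.01), (56.0, 20.5, 22.18), (58.5, 20.5, 23.86)]
33 2.15
35 2.35
[(-10.0, 0.0, 2.4), (-7.5, 0.0, 2.41), (-5.0, 0.5, 2.9), (-2.5, 1.5, 3.84), (0.0, 2.5, 4.45), (2.5, 5.0, 3.9), (5.0, 7.5, 4.09), (7.5, 10.0, 3.78), (9.0, 12.5, 2.77), (11.5, 15.0, 2.52), (14.0, 17.0, 2.59), (16.5, 19.0, 2.67), (19.0, 20.5, 3.12), (21.5, 21.0, 3.77), (24.0, 21.0, 4.18), (26.5, 21.0, 4.59), (29.0, 21.0, 5.0), (31.5, 21.0, 4.61), (34.0, 21.0, 4.85), (36.5, 21.0, 5.82), (39.0, 21.0, 7.32), (41.5, 21.0, 9.15), (44.0, 21.0, 11.18), (46.5, 21.0, 13.23), (49.0, 21.0, 15.27), (51.5, 21.0, 17.32), (54.0, 21.0, 19.37), (56.5, 21.0, 20.77), (59.0, 21.0, 21.07)]
38 1.92
[np.float64(6.5), np.float64(6.11), np.float64(5.66), np.float64(5.12), np.float64(4.53), np.float64(3.87), np.float64(3.16), np.float64(2.4), np.float64(1.59)]
```

```bash
cat >> h.py <<'E'
SP=np.array([.5424,-.1963]);YS=.10
def tgt(s,z,tilt,yaw=YS):
    "slot centre at s out, z world -> tool pose"
    r=down(yaw,tilt);return T(*SP,YS,(0,s,z))-r.apply([0,0,.0465]),r
def chain(wps,g=0,p=None,r=None):
    if p is None:p,r,_=cur()
    out=[]
    for (s,z,t,n) in wps:
        a,p,r=plan(p,r,*tgt(s,z,t),g,n=n);out+=a
    show(out);return p,r
def where():
    p,r,o=cur();u=-r.as_matrix()[:,2];c=p-.0465*u;d=c[:2]-SP
    print('s',round(float(-np.sin(YS)*d[0]+np.cos(YS)*d[1]),4),'lat',round(float(np.cos(YS)*d[0]+np.sin(YS)*d[1]),4),'z',c[2].round(4),'tilt',np.degrees(np.arccos(u[2])).round(2),'F',o['contact_force'].round(1),'t',o['t'].round(2),'open',o['opening'].round(4),'q',o['q'].round(2))
E
python3 - <<'E'
from h import *
where();chain([(.042,.1565,0,2),(.066,.1565,0,5)])
E
```

```text
Traceback (most recent call last):
  File "h.py", line 49, in where
    print('s',round(float(-np.sin(YS)*d[0]+np.cos(YS)*d[1]),4),'lat',round(float(np.cos(YS)*d[0]+np.sin(YS)*d[1]),4),'z',c[2].round(4),'tilt',np.degrees(np.arccos(u[2])).round(2),'F',o['contact_force'].round(1),'t',o['t'].round(2),'open',o['opening'].round(4),'q',o['q'].round(2))
                                                                                                                                                                                                                       ^^^^^^^^^^^^
AttributeError: 'float' object has no attribute 'round'
```

```bash
sed -i "s/o\['t'\].round(2),'open',o\['opening'\].round(4)/round(float(o['t']),2),'open',round(float(o['opening']),4)/" h.py
python3 - <<'E'
from h import *
where();chain([(.042,.1565,0,2),(.066,.1565,0,5)])
E
```

```text
s 0.0422 lat -0.0002 z 0.1535 tilt 0.1 F [-0.   0.1  2.3] t 3.83 open 0.0154 q [-0.41 -0.08  1.8  -0.    1.42  1.1 ]
[[0,[0.0,0.0,-0.03],[0.01,-0.0,-0.16]],[0,[0.0,0.01,-0.03],[0.0,-0.01,-0.16]],[0,[0.0,-0.1,-0.0],[0.0,0.0,-0.0]],[0,[0.0,-0.09,-0.0],[0.0,0.0,-0.0]],[0,[0.0,-0.1,-0.0],[0.0,0.0,-0.0]],[0,[0.0,-0.1,-0.0],[0.0,0.0,-0.0]],[0,[0.0,-0.09,-0.0],[0.0,0.0,-0.0]]]
```

Emit:
play_rows --series '[[0, [0, 0, -0.04], [0, 0, -0.16]], [0, [0, 0, -0.04], [0, 0, -0.16]], [0, [0, -0.1, 0], [0, 0, 0]], [0, [0, -0.1, 0], [0, 0, 0]], [0, [0, -0.1, 0], [0, 0, 0]], [0, [0, -0.1, 0], [0, 0, 0]], [0, [0, -0.08, 0], [0, 0, 0]], [0, [0, 0, 0], [0, 0, 0]]]'

```text
t: 4.82
tool_pos: [0.5354, -0.13, 0.2036]
tool_rot: [3.136, 0.158, 0.001]
contact_force: [-0.5, 0.1, -2.2]
opening: 0.0156
grip_force: 45.3
```

```bash
python3 -c "
from h import *
where()"
```

```text
s 0.0666 lat -0.0004 z 0.1571 tilt 0.08 F [-0.5  0.1 -2.2] t 4.83 open 0.0156 q [-0.37 -0.11  1.82 -0.    1.43  1.1 ]
```

Emit:
play_rows --series '[[0, [0, -0.06, 0], [0, 0, 0]], [0, [0, -0.06, 0], [0, 0, 0]], [0, [0, 0, 0], [0, 0, 0]]]'

```text
t: 5.2
tool_pos: [0.5348, -0.1241, 0.2036]
tool_rot: [3.136, 0.157, 0.0]
contact_force: [-0.5, 0.3, -2.9]
opening: 0.0152
grip_force: 45.3
```

Emit:
play_rows --series '[[0, [0, -0.02, 0], [0, 0, 0]], [0, [0, 0, 0], [0, 0, 0]]]'

```text
t: 5.45
tool_pos: [0.5347, -0.1233, 0.2036]
tool_rot: [3.136, 0.157, 0.001]
contact_force: [-0.1, -0.1, -1.9]
opening: 0.0156
grip_force: 45.4
```

Emit:
play_rows --series '[[0, [0, -0.02, 0], [0, 0, 0]], [0, [0, 0, 0], [0, 0, 0]]]'

```text
t: 5.7
tool_pos: [0.5346, -0.1223, 0.2036]
tool_rot: [3.136, 0.157, 0.001]
contact_force: [0.1, 0.0, -2.1]
opening: 0.0157
grip_force: 45.4
```

Emit:
play_rows --series '[[0, [0, -0.02, 0], [0, 0, 0]], [0, [0, 0, 0], [0, 0, 0]]]'

```text
t: 5.95
tool_pos: [0.5345, -0.1213, 0.2036]
tool_rot: [3.136, 0.157, 0.0]
contact_force: [-0.2, 0.2, -2.3]
opening: 0.0155
grip_force: 45.4
```

Emit:
play_rows --series '[[0, [0, -0.02, 0], [0, 0, 0]], [0, [0, 0, 0], [0, 0, 0]]]'

```text
t: 6.2
tool_pos: [0.5344, -0.1203, 0.2035]
tool_rot: [3.136, 0.157, 0.0]
contact_force: [-0.3, 0.6, -2.1]
opening: 0.0154
grip_force: 45.4
```

Emit:
play_rows --series '[[0, [0, -0.02, 0], [0, 0, 0]], [0, [0, 0, 0], [0, 0, 0]]]'

```text
t: 6.45
tool_pos: [0.5343, -0.1193, 0.2036]
tool_rot: [3.136, 0.157, 0.001]
contact_force: [0.7, -0.3, -3.5]
opening: 0.0156
grip_force: 45.3
```

Emit:
play_rows --series '[[0, [0, -0.02, 0], [0, 0, 0]], [0, [0, 0, 0], [0, 0, 0]]]'

```text
t: 6.7
tool_pos: [0.5343, -0.1185, 0.2037]
tool_rot: [3.136, 0.157, 0.001]
contact_force: [-0.6, -0.3, -1.5]
opening: 0.0153
grip_force: 45.4
```

```bash
python3 -c "
from h import *
where()"
```

```text
s 0.0782 lat -0.0003 z 0.1572 tilt 0.11 F [-0.6 -0.3 -1.5] t 6.7 open 0.0153 q [-0.35 -0.12  1.82 -0.    1.43  1.12]
```

Emit:
play_rows --series '[[0, [0, -0.02, 0], [0, 0, 0]], [0, [0, 0, 0], [0, 0, 0]]]'

```text
t: 6.95
tool_pos: [0.5342, -0.1177, 0.2039]
tool_rot: [3.135, 0.157, 0.001]
contact_force: [0.3, -1.9, -0.9]
opening: 0.0156
grip_force: 45.5
```

```bash
python3 - <<'E'
from clr import *
for t in range(0,36,5):print(t,round(clear(-4,1,t),2),round(clear(-4,1.5,t),2),end=' ')
from h import *
L=.078
print();chain([(L-.004,.161,0,2),(L-.004,.1612,35,9)])
E
```

```text
0 5.43 5.0 5 5.16 4.66 10 4.82 4.33 15 4.5 4.02 20 4.19 3.72 25 3.9 3.45 30 3.63 3.2 35 3.39 2.98 
[[0,[0.0,0.05,-0.04],[0.01,-0.0,-0.0]],[0,[0.01,0.05,-0.03],[0.01,-0.01,-0.0]],[0,[-0.0,0.06,0.02],[0.49,0.0,-0.0]],[0,[-0.0,0.06,0.01],[0.48,0.0,-0.0]],[0,[-0.0,0.06,0.01],[0.49,0.0,-0.0]],[0,[-0.0,0.06,0.01],[0.48,0.0,-0.0]],[0,[-0.0,0.06,-0.0],[0.49,0.0,-0.0]],[0,[-0.0,0.07,-0.0],[0.48,0.0,-0.0]]]
[[0,[-0.0,0.06,-0.01],[0.49,0.0,-0.0]],[0,[-0.0,0.06,-0.01],[0.49,0.0,-0.0]],[0,[-0.0,0.06,-0.02],[0.48,0.0,-0.0]]]
```

```bash
python3 - <<'E'
from h import *
L=.078
chain([(L-.004,.161,0,2)]+[(L-.004,.161,5*i,1) for i in range(1,8)])
E
```

```text
[[0,[0.0,0.05,-0.04],[0.01,-0.0,-0.0]],[0,[0.01,0.05,-0.03],[0.01,-0.01,-0.0]],[0,[-0.0,0.08,0.0],[0.62,0.0,-0.0]],[0,[-0.0,0.08,0.01],[0.63,0.0,-0.0]],[0,[-0.0,0.08,-0.0],[0.62,0.0,-0.0]],[0,[-0.0,0.08,0.0],[0.63,0.0,-0.0]],[0,[-0.0,0.09,0.0],[0.62,0.0,-0.0]],[0,[-0.0,0.08,0.01],[0.63,0.0,-0.0]]]
[[0,[-0.0,0.08,0.0],[0.62,0.0,-0.0]]]
```

Emit:
play_rows --series '[[0, [0, 0.05, -0.04], [0.01, 0, 0]], [0, [0, 0.05, -0.03], [0.01, 0, 0]], [0, [0, 0, 0], [0, 0, 0]], [0, [0, 0.08, 0], [0.62, 0, 0]], [0, [0, 0.08, 0.01], [0.63, 0, 0]], [0, [0, 0.08, 0], [0.62, 0, 0]], [0, [0, 0, 0], [0, 0, 0]]]'

```text
t: 7.82
tool_pos: [0.5356, -0.1353, 0.2047]
tool_rot: [-2.876, -0.141, 0.02]
contact_force: [-0.4, -0.3, -3.2]
opening: 0.0152
grip_force: 45.4
```

```bash
python3 - <<'E'
from h import *
L=.078
where();chain([(L-.004,.161,5*i,1) for i in range(4,8)])
E
```

```text
s 0.0734 lat -0.0007 z 0.1598 tilt 15.02 F [-0.4 -0.3 -3.2] t 7.83 open 0.0152 q [-0.49 -0.03  1.75  0.22  1.56  0.96]
[[0,[0.01,0.06,-0.02],[0.62,0.0,-0.02]],[0,[0.0,0.08,0.01],[0.63,0.0,0.0]],[0,[0.0,0.08,0.0],[0.62,0.0,0.0]],[0,[0.0,0.09,0.0],[0.63,0.0,0.0]]]
```

Emit:
play_rows --series '[[0, [0.01, 0.06, -0.02], [0.62, 0, -0.02]], [0, [0, 0.08, 0.01], [0.63, 0, 0]], [0, [0, 0.08, 0], [0.62, 0, 0]], [0, [0, 0.09, 0], [0.63, 0, 0]], [0, [0, 0, 0], [0, 0, 0]], [0, [0, 0, 0], [0, 0, 0]]]'

```text
t: 8.57
tool_pos: [0.5379, -0.1478, 0.2003]
tool_rot: [-2.529, -0.131, 0.039]
contact_force: [-0.1, -0.2, -2.2]
opening: 0.0154
grip_force: 45.4
```

```bash
python3 - <<'E'
from h import *
import cv2
from station import imaging
L=.078
where();P=[(-2.5,1.5),(0,2.5),(2.5,5),(5,7.5),(7.5,10)]
chain([(L+a/1e3,.16+b/1e3,35,1) for a,b in P])
d=imaging.get_image('scene')['color'][110:200,180:300]
cv2.imwrite('pics/s2.png',cv2.convertScaleAbs(cv2.resize(d,(800,600),interpolation=cv2.INTER_CUBIC),alpha=1.5,beta=10))
E
```

```text
s 0.0754 lat 0.0003 z 0.1621 tilt 34.92 F [-0.1 -0.2 -2.2] t 8.57 open 0.0154 q [-0.62  0.13  1.67  0.45  1.76  0.83]
[[0,[-0.01,0.01,0.01],[0.01,0.01,0.03]],[0,[0.0,-0.06,0.01],[0.0,-0.0,-0.0]],[0,[0.0,-0.07,-0.01],[0.0,-0.0,-0.0]],[0,[0.0,-0.07,-0.01],[0.0,-0.0,-0.0]],[0,[0.0,-0.07,-0.01],[0.0,-0.0,-0.0]]]
```

View pics/s2.png

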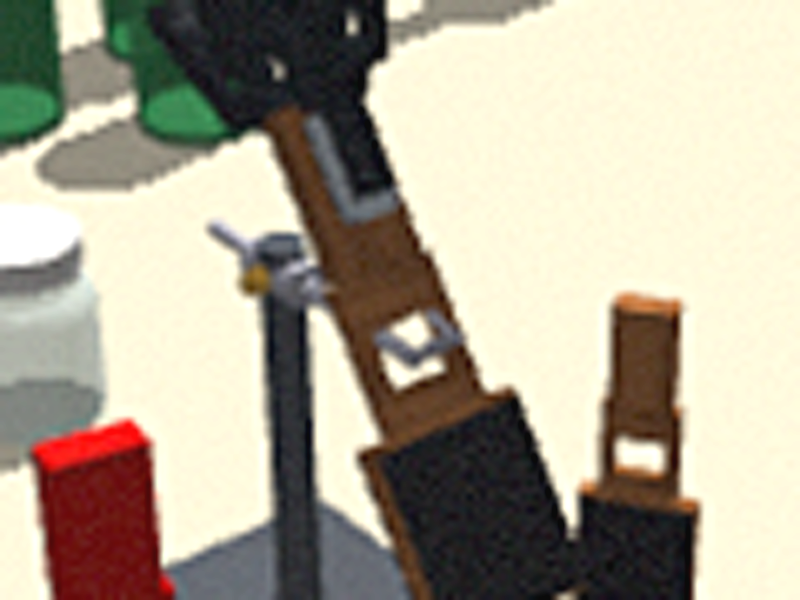

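The crop shows the paddle tilted with its slot at (410,350) and the hook running through its middle. It is clear of the post at (290,330), and the force reads only the paddle's weight, so I'm climbing now.

Emit:
play_rows --series '[[0, [0, -0.04, 0.02], [0.01, 0, 0.03]], [0, [0, -0.07, 0], [0, 0, 0]], [0, [0, -0.07, -0.01], [0, 0, 0]], [0, [0, -0.07, -0.01], [0, 0, 0]], [0, [0, 0, 0], [0, 0, 0]]]'

```text
t: 9.25
tool_pos: [0.5368, -0.138, 0.2075]
tool_rot: [-2.526, -0.125, 0.041]
contact_force: [0.3, 0.5, -1.8]
opening: 0.0149
grip_force: 45.4
```

```bash
python3 - <<'E'
from h import *
L=.078
where();P=[(9,12.5),(11.5,15),(14,17),(16.5,19),(19,20.5),(21.5,21)]
chain([(L+a/1e3,.16+b/1e3,35,1) for a,b in P])
E
```

```text
s 0.0853 lat 0.0002 z 0.1694 tilt 35.09 F [ 0.3  0.5 -1.8] t 9.25 open 0.0149 q [-0.61  0.12  1.67  0.46  1.76  0.85]
[[0,[-0.01,-0.06,-0.03],[-0.01,0.0,-0.01]],[0,[0.01,-0.07,-0.01],[-0.0,0.0,0.0]],[0,[-0.0,-0.07,-0.01],[-0.0,0.0,0.0]],[0,[-0.0,-0.06,-0.0],[-0.0,0.0,0.0]],[0,[-0.0,-0.06,0.0],[-0.0,0.0,0.0]],[0,[-0.0,-0.05,0.02],[-0.0,0.0,0.0]]]
```

Emit:
play_rows --series '[[0, [0, -0.06, -0.03], [-0.01, 0, -0.01]], [0, [0, -0.07, -0.01], [0, 0, 0]], [0, [0, -0.07, -0.01], [0, 0, 0]], [0, [0, 0, 0], [0, 0, 0]]]'

```text
t: 9.75
tool_pos: [0.5361, -0.1313, 0.2152]
tool_rot: [-2.528, -0.127, 0.04]
contact_force: [0.0, -0.6, -2.7]
opening: 0.0155
grip_force: 45.4
```

```bash
python3 - <<'E'
from h import *
L=.078
where();P=[(16.5,19),(19,20.5),(21.5,21.2),(25,21.2),(30,21.2),(36,21.2)]
chain([(L+a/1e3,.16+b/1e3,35,1) for a,b in P])
E
```

```text
s 0.092 lat 0.0002 z 0.1771 tilt 35.02 F [ 0.  -0.6 -2.7] t 9.75 open 0.0155 q [-0.6   0.1   1.68  0.46  1.77  0.86]
[[0,[-0.0,-0.06,-0.0],[-0.0,0.0,0.0]],[0,[-0.0,-0.06,0.0],[-0.0,0.0,0.0]],[0,[-0.0,-0.05,0.02],[-0.0,0.0,0.0]],[0,[-0.0,-0.06,0.04],[-0.0,0.0,0.0]],[0,[-0.0,-0.08,0.06],[-0.0,0.0,0.0]],[0,[-0.0,-0.1,0.07],[-0.0,0.0,0.0]]]
```

No contact so far; next I go out over the barb.

Emit:
play_rows --series '[[0, [0, -0.06, 0], [0, 0, 0]], [0, [0, -0.06, 0], [0, 0, 0]], [0, [0, -0.05, 0.02], [0, 0, 0]], [0, [0, 0, 0], [0, 0, 0]]]'

```text
t: 10.25
tool_pos: [0.5353, -0.1237, 0.219]
tool_rot: [-2.527, -0.127, 0.041]
contact_force: [0.6, -1.0, -2.7]
opening: 0.0153
grip_force: 45.4
```

Emit:
play_rows --series '[[0, [0, -0.06, 0.04], [0, 0, 0]], [0, [0, -0.08, 0.06], [0, 0, 0]], [0, [0, -0.1, 0.07], [0, 0, 0]], [0, [0, 0, 0], [0, 0, 0]]]'

```text
t: 10.75
tool_pos: [0.5337, -0.1087, 0.2188]
tool_rot: [-2.527, -0.127, 0.041]
contact_force: [-0.6, 0.5, -2.7]
opening: 0.0153
grip_force: 45.4
```

```bash
python3 - <<'E'
from h import *
L=.078
where();P=[(44,21.2,1),(56,21.2,1),(80,21.2,1)]
chain([(L+a/1e3,.16+b/1e3,35,n) for a,b,n in P])
E
```

```text
s 0.1147 lat 0.0 z 0.1808 tilt 35.05 F [-0.6  0.5 -2.7] t 10.75 open 0.0153 q [-0.58  0.07  1.7   0.47  1.76  0.89]
[[0,[-0.0,-0.12,0.08],[-0.01,0.01,0.0]],[0,[-0.0,-0.2,0.13],[0.0,-0.0,0.0]],[0,[-0.0,-0.39,0.28],[0.0,-0.0,0.0]]]
```

```bash
python3 - <<'E'
from h import *
L=.078
P=[(44,21.2,35,1),(56,21.2,35,1),(80,21.2,35,1),(92,45,35,1),(104,70,35,1)]+[(114+8*i,85+5*i,35-7*i,1) for i in range(0,6)]
p,r=chain([(L+a/1e3,.16+b/1e3,t,n) for a,b,t,n in P])
bx,by,ba=.518,.2215,.103
a,p,r=plan(p,r,[bx,by,.29],down(ba),0,.04);show(a)
print(ray('top',((305+.5)*.64-.5,(378+.5)*.64-.5),.1))
E
```

```text
[[0,[-0.0,-0.12,0.08],[-0.01,0.01,0.0]],[0,[-0.0,-0.2,0.13],[0.0,-0.0,0.0]],[0,[-0.0,-0.39,0.28],[0.0,-0.0,0.0]],[0,[-0.0,-0.47,-0.25],[0.0,-0.0,0.0]],[0,[-0.0,-0.49,-0.28],[0.0,-0.0,0.0]],[0,[-0.0,-0.33,-0.13],[0.0,-0.0,0.0]],[0,[-0.0,-0.31,0.02],[-0.87,-0.0,0.0]],[0,[-0.0,-0.3,-0.01],[-0.88,-0.0,0.0]]]
[[0,[0.0,-0.3,-0.02],[-0.87,-0.0,0.0]],[0,[0.0,-0.29,-0.06],[-0.88,-0.0,0.0]],[0,[0.0,-0.28,-0.07],[-0.87,-0.0,0.0]]]
[[0,[0.07,-0.75,0.11],[-0.0,-0.0,-0.0]],[0,[0.07,-0.74,0.1],[-0.0,-0.0,-0.01]],[0,[0.07,-0.75,0.11],[-0.0,-0.0,-0.0]],[0,[0.07,-0.74,0.11],[-0.0,-0.0,-0.01]],[0,[0.07,-0.75,0.1],[-0.0,-0.0,-0.0]]]
[0.40373692 0.06778934 0.1       ]
```

Emit:
play_rows --series '[[0, [0, -0.12, 0.08], [-0.01, 0.01, 0]], [0, [0, -0.2, 0.13], [0, 0, 0]], [0, [0, -0.39, 0.28], [0, 0, 0]], [0, [0, -0.47, -0.25], [0, 0, 0]], [0, [0, -0.49, -0.28], [0, 0, 0]], [0, [0, -0.33, -0.13], [0, 0, 0]], [0, [0, -0.31, 0.02], [-0.87, 0, 0]], [0, [0, -0.3, -0.01], [-0.88, 0, 0]]]'

```text
t: 11.75
tool_pos: [0.5237, -0.0064, 0.3005]
tool_rot: [-2.777, -0.137, 0.021]
contact_force: [0.3, 0.1, -2.1]
opening: 0.0157
grip_force: 45.3
```

Emit:
play_rows --series '[[0, [0, -0.3, -0.02], [-0.87, 0, 0]], [0, [0, -0.29, -0.06], [-0.88, 0, 0]], [0, [0, -0.28, -0.07], [-0.87, 0, 0]], [0, [0, 0, 0], [0, 0, 0]]]'

```text
t: 12.25
tool_pos: [0.5194, 0.0365, 0.3188]
tool_rot: [-3.136, -0.162, -0.006]
contact_force: [0.1, 0.3, -1.9]
opening: 0.0156
grip_force: 45.4
```

```bash
python3 - <<'E'
from h import *
where();p,r,o=cur();print(p)
bx,by,ba=.518,.2215,.103
a,p,r=plan(p,r,[bx,by,.29],down(ba),0,.035);show(a)
E
```

```text
s 0.2339 lat 0.0005 z 0.2723 tilt 0.21 F [ 0.1  0.3 -1.9] t 12.25 open 0.0156 q [-0.07 -0.24  1.74  0.    1.64  1.39]
[0.51935799 0.03645148 0.31875761]
[[0,[0.06,-0.61,0.1],[-0.0,-0.0,0.0]],[0,[0.06,-0.62,0.09],[-0.0,-0.01,0.0]],[0,[0.06,-0.61,0.1],[-0.0,-0.0,0.0]],[0,[0.06,-0.62,0.1],[-0.01,-0.01,0.0]],[0,[0.05,-0.61,0.09],[0.0,-0.0,0.0]],[0,[0.06,-0.61,0.1],[0.0,-0.01,0.0]]]
```

Emit:
play_rows --series '[[0, [0.06, -0.61, 0.1], [0, 0, 0]], [0, [0.06, -0.62, 0.1], [0, 0, 0]], [0, [0.06, -0.61, 0.1], [0, 0, 0]], [0, [0.06, -0.62, 0.1], [0, -0.01, 0]], [0, [0.06, -0.61, 0.1], [0, 0, 0]], [0, [0.06, -0.6, 0.1], [0, -0.01, 0]], [0, [0, 0, 0], [0, 0, 0]], [0, [0, 0, 0], [0, 0, 0]]]'

```text
t: 13.25
tool_pos: [0.5193, 0.2174, 0.2866]
tool_rot: [-3.138, -0.154, 0.004]
contact_force: [0.2, 1.3, -2.1]
opening: 0.0154
grip_force: 45.5
```

```bash
python3 - <<'E'
from h import *
import cv2
from station import imaging
p,r,o=cur();d=imaging.get_image('wrist')['color'];np.savez('w2.npz',p=p,r=r.as_matrix());print(p,r.as_matrix().round(3))
s=imaging.get_image('scene')['color'];t=imaging.get_image('top')['color']
for n,i in(('w2',d),('s3',s),('t3',t)):cv2.imwrite(f'pics/{n}raw.png',i)
f=lambda a:cv2.convertScaleAbs(a,alpha=1.5,beta=10)
cv2.imwrite('pics/w2.png',f(cv2.resize(d,(800,600),interpolation=cv2.INTER_CUBIC)))
A=cv2.resize(s[180:340,290:410],(450,600),interpolation=cv2.INTER_CUBIC)
cv2.imwrite('pics/m3.png',f(A))
E
```

```text
[0.51934581 0.21736179 0.28661798] [[ 0.995  0.098 -0.003]
 [ 0.098 -0.995 -0.   ]
 [-0.003 -0.    -1.   ]]
```

View pics/w2.png

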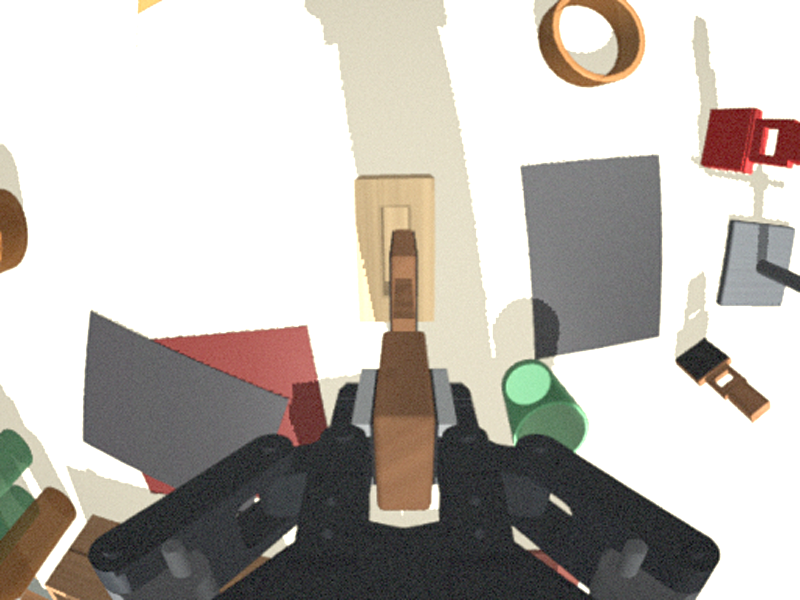

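View pics/m3.png

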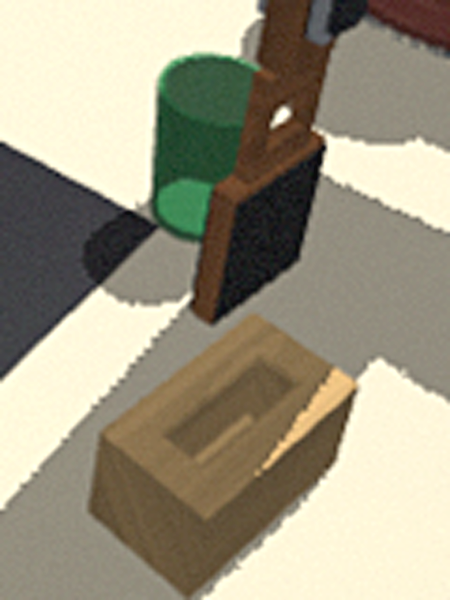

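The wrist view shows the block top's corners at (357,177), (434,177), (434,320), (360,320) and its slot from (382,206). The pad's lower end is at about (391,231)-(416,231). The scene crop shows the paddle off the hook, upright above the block.

```bash
python3 - <<'E'
from h import *
w=np.load('w2.npz');f=lambda uv,z:wray(w['p'],w['r'],uv,z)
C=[f(u,.062) for u in[(357,177),(434,177),(434,321),(360,321)]]
print(np.round(C,4),np.mean(C,0))
print('slot',f((383,207),.062),f((410,207),.062))
print('padend',f((391,231),.140),f((416,231),.140),'exp',T(*w['p'][:2],.098,(.032,.007,0)),T(*w['p'][:2],.098,(.032,-.007,0)))
print('neck/grip +x bottom', f((380,333),.270),f((428,333),.270))
# scene: block corners and slot, pad bottom corners
px=lambda u,v:(290+(u+.5)/3.75-.5,180+(v+.5)/3.75-.5)
for u in[(252,316),(357,384),(207,518),(99,436)]:print('blk scene',ray('scene',px(*u),.062).round(4))
print('slot sc',[ray('scene',px(*u),.062).round(4) for u in[(260,357),(300,385),(202,460),(163,436)]])
print('pad bottom',ray('scene',px(213,323),.140),ray('scene',px(297,268),.140),'exp',T(*w['p'][:2],.098,(.032,.007,0)),T(*w['p'][:2],.098,(-.032,.007,0)))
E
```

```text
[[0.5745 0.2601 0.062 ]
 [0.5803 0.1999 0.062 ]
 [0.4603 0.186  0.062 ]
 [0.454  0.2487 0.062 ]] [0.51728919 0.22368472 0.062     ]
slot [0.55241335 0.23751481 0.062     ] [0.55447672 0.21619679 0.062     ]
padend [0.54785097 0.22849136 0.14      ] [0.54940569 0.21277585 0.14      ] exp [0.55050736 0.22745919 0.        ] [0.55187717 0.21352636 0.        ]
neck/grip +x bottom [0.53291809 0.22762309 0.27      ] [0.53468848 0.20980062 0.27      ]
blk scene [0.4634 0.1868 0.062 ]
blk scene [0.4539 0.2477 0.062 ]
blk scene [0.5712 0.2611 0.062 ]
blk scene [0.5812 0.1999 0.062 ]
slot sc [array([0.4808, 0.2086, 0.062 ]), array([0.4779, 0.2323, 0.062 ]), array([0.5504, 0.2373, 0.062 ]), array([0.5559, 0.217 , 0.062 ])]
pad bottom [0.54608539 0.2243797  0.14      ] [0.48891463 0.22179946 0.14      ] exp [0.55050736 0.22745919 0.        ] [0.48681444 0.22119722 0.        ]
```

```bash
python3 - <<'E'
from h import *
p,r,o=cur();R1=down(.104)
a,p,r=plan(p,r,[.519,.2233,.225],R1,0,n=4);show(a)
E
```

```text
[[0,[0.0,-0.03,0.31],[-0.0,0.0,-0.01]],[0,[0.0,-0.03,0.31],[-0.0,0.01,-0.01]],[0,[0.0,-0.03,0.31],[-0.0,0.0,-0.01]],[0,[0.01,-0.03,0.31],[-0.0,0.0,-0.01]]]
```

Emit:
play_rows --series '[[0, [0, -0.03, 0.31], [0, 0, -0.01]], [0, [0, -0.03, 0.31], [0, 0.01, -0.01]], [0, [0, -0.03, 0.31], [0, 0, -0.01]], [0, [0.01, -0.03, 0.31], [0, 0, -0.01]], [0, [0, 0, 0], [0, 0, 0]], [0, [0, 0, 0], [0, 0, 0]]]'

```text
t: 14.15
tool_pos: [0.5192, 0.2244, 0.225]
tool_rot: [-3.137, -0.165, 0.0]
contact_force: [-0.7, 0.6, -2.8]
opening: 0.0152
grip_force: 45.4
```

```bash
python3 - <<'E'
from h import *
import cv2
from station import imaging
p,r,o=cur();R1=down(.104);print(p,(R1.inv()*r).as_rotvec(degrees=True).round(2))
d=imaging.get_image('wrist')['color'];np.savez('w3.npz',p=p,r=r.as_matrix())
s=imaging.get_image('scene')['color']
f=lambda a:cv2.convertScaleAbs(a,alpha=1.5,beta=10)
A=cv2.resize(d[90:230,210:300],(386,600),interpolation=cv2.INTER_CUBIC)
B=cv2.resize(s[215:335,305:395],(414,552),interpolation=cv2.INTER_CUBIC);B=cv2.copyMakeBorder(B,0,48,0,0,cv2.BORDER_CONSTANT)
cv2.imwrite('pics/m4.png',f(np.hstack([A,B])))
E
```

```text
[0.51918194 0.22435176 0.22495236] [ 0.01 -0.01 -0.07]
```

View pics/m4.png

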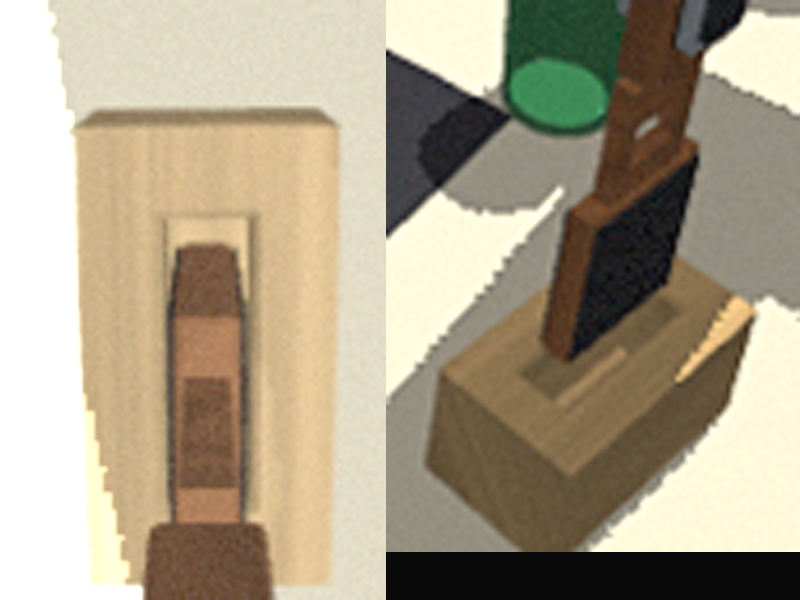

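The left panel shows the pad end (175–240 wide, row 245) inside the slot outline (163–260, end at row 215), about 1 mm off centre. The right panel shows the pad just above the slot.

```bash
python3 - <<'E'
from h import *
w=np.load('w3.npz')
def f(u,v,z):
    a,b=210+(u+.5)/4.289-.5,90+(v+.5)/4.286-.5;return wray(w['p'],w['r'],((a+.5)/.64-.5,(b+.5)/.64-.5),z).round(4)
print('slot end',f(164,216,.062),f(258,216,.062),'pad end',f(175,245,.0785),f(240,245,.0785))
print('blk',f(75,128,.062),f(338,128,.062))
p,r,o=cur();a,p,r=plan(p,r,[.519,.2237,.19],down(.105),0,n=3);show(a)
E
```

```text
slot end [0.5529 0.2389 0.062 ] [0.5553 0.2163 0.062 ] pad end [0.5489 0.2354 0.0785] [0.5505 0.2206 0.0785]
blk [0.5722 0.2623 0.062 ] [0.5788 0.1997 0.062 ]
[[0,[-0.0,0.0,0.24],[-0.0,-0.0,0.0]],[0,[-0.01,0.01,0.24],[-0.0,-0.0,0.0]],[0,[-0.0,0.0,0.23],[-0.0,-0.01,0.0]]]
```

Emit:
play_rows --series '[[0, [0.01, 0.01, 0.24], [0, 0, 0]], [0, [0, 0, 0.24], [0, 0, 0]], [0, [0, 0, 0.23], [0, 0, 0]], [0, [0, 0, 0], [0, 0, 0]]]'

```text
t: 14.75
tool_pos: [0.5184, 0.2235, 0.1869]
tool_rot: [3.136, 0.165, -0.007]
contact_force: [-0.4, -0.1, -1.0]
opening: 0.0153
grip_force: 45.4
```

Emit:
play_rows --series '[[0, [0, 0, 0.12], [0, 0, 0]], [0, [0, 0, 0.12], [0, 0, 0]], [0, [0, 0, 0.12], [0, 0, 0]], [0, [0, 0, 0.04], [0, 0, 0]], [0, [0, 0, 0], [0, 0, 0]]]'

```text
t: 15.38
tool_pos: [0.5193, 0.2238, 0.1689]
tool_rot: [3.137, 0.165, -0.002]
contact_force: [-0.2, -0.9, -2.3]
opening: 0.0152
grip_force: 45.4
```

Emit:
play_rows --series '[[0, [0, 0, 0.03], [0, 0, 0]], [0, [0, 0, 0.03], [0, 0, 0]], [0, [0, 0, 0], [0, 0, 0]]]'

```text
t: 15.75
tool_pos: [0.5194, 0.2238, 0.166]
tool_rot: [3.137, 0.165, -0.001]
contact_force: [-0.6, -0.6, -2.9]
opening: 0.0155
grip_force: 45.4
```

Bottom now at about 19.5 mm; I'm feeling for the floor in 1 mm steps.

Emit:
play_rows --series '[[0, [0, 0, 0.02], [0, 0, 0]], [0, [0, 0, 0], [0, 0, 0]]]'

```text
t: 16.0
tool_pos: [0.5194, 0.2238, 0.165]
tool_rot: [3.137, 0.165, -0.001]
contact_force: [-0.2, 0.1, -2.5]
opening: 0.0155
grip_force: 45.4
```

Emit:
play_rows --series '[[0, [0, 0, 0.01], [0, 0, 0]], [0, [0, 0, 0], [0, 0, 0]]]'

```text
t: 16.25
tool_pos: [0.5195, 0.2238, 0.1648]
tool_rot: [-3.137, -0.165, 0.001]
contact_force: [0.1, 0.3, -2.2]
opening: 0.0153
grip_force: 45.7
```

Emit:
play_rows --series '[[0, [0, 0, 0.01], [0, 0, 0]], [0, [0, 0, 0], [0, 0, 0]]]'

```text
t: 16.5
tool_pos: [0.5197, 0.2239, 0.1648]
tool_rot: [-3.137, -0.165, 0.0]
contact_force: [-1.2, -0.0, 1.0]
opening: 0.0157
grip_force: 46.0
```

Emit:
play_rows --series '[[0, [0, 0, 0.01], [0, 0, 0]], [0, [0, 0, 0], [0, 0, 0]]]'

```text
t: 16.75
tool_pos: [0.5198, 0.2239, 0.1648]
tool_rot: [-3.137, -0.165, -0.0]
contact_force: [-2.5, -0.0, 5.1]
opening: 0.0158
grip_force: 46.6
```

Emit:
play_rows --series '[[0, [0, 0, -0.015], [0, 0, 0]], [0, [0, 0, 0], [0, 0, 0]], [0.25, [0, 0, 0], [0, 0, 0]], [0.35, [0, 0, 0], [0, 0, 0]], [0.5, [0, 0, 0], [0, 0, 0]], [0.6, [0, 0, 0], [0, 0, 0]], [0.6, [0, 0, 0], [0, 0, 0]]]' --force 20

```text
t: 17.62
tool_pos: [0.5194, 0.2238, 0.1643]
tool_rot: [3.137, 0.165, -0.001]
contact_force: [0.4, 0.2, -0.2]
opening: 0.0511
grip_force: 0.0
```

Emit:
play_rows --series '[[0.6, [0, 0, -0.2], [0, 0, 0]], [0.6, [0, 0, -0.4], [0, 0, 0]], [0.6, [0, 0, -0.7], [0, 0, 0]], [0.6, [0, 0, -0.7], [0, 0, 0]], [0.6, [0, 0, -0.7], [0, 0, 0]], [0.6, [0, 0, 0], [0, 0, 0]], [0.6, [0, 0, 0], [0, 0, 0]]]'

```text
t: 18.5
tool_pos: [0.5194, 0.2238, 0.2996]
tool_rot: [-3.137, -0.165, 0.001]
contact_force: [-0.8, -1.0, -0.5]
opening: 0.0509
grip_force: 0.0
```

```bash
python3 - <<'E'
import cv2,numpy as np
from station import imaging,ctrl
s=imaging.get_image('scene')['color'];f=lambda a:cv2.convertScaleAbs(a,alpha=1.5,beta=10)
A=cv2.resize(s[150:340,150:420],(800,563),interpolation=cv2.INTER_CUBIC)
cv2.imwrite('pics/m5.png',f(A));o=ctrl.get_obs();print(o['t'],o['tool_pos'],o['contact_force'],o['opening'])
E
```

```text
18.55 [0.51906568 0.22365828 0.29850092] [ 0.0018017  -0.26664668 -0.3430502 ] 0.05149660641806134
```

View pics/m5.png

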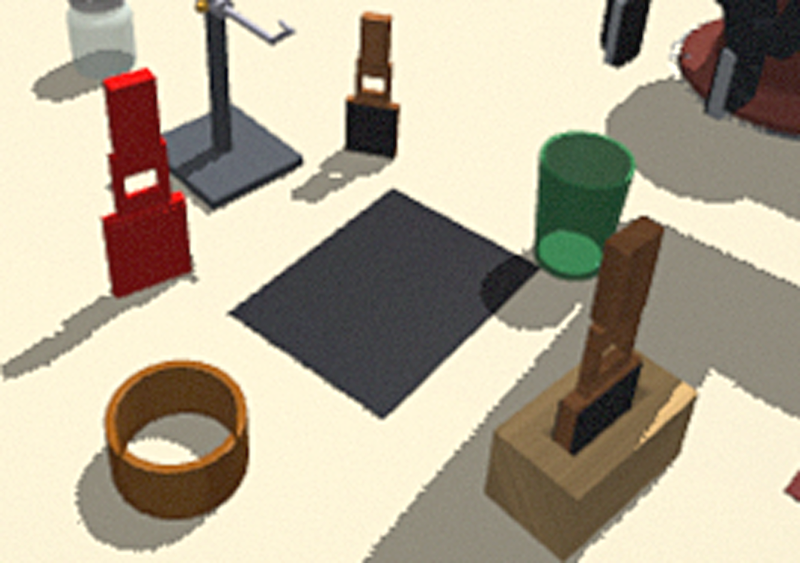

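The paddle stands in the slot at (610,340), seated on the floor, with the gripper clear. The other things look as they were before.

```bash
python3 -c "
from station import ctrl
print(ctrl.finish_job())"
```

```text
the job is handed in; nothing more can be done
None
```

The paddle is off the hook without forcing it and stands pad down on the floor of the block's slot, released and clear of the gripper; I handed the job in at about 18.6 s, and no result came back.

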